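# Reset a length stop and lock it

## Robot

A 7-joint arm with a two-finger parallel gripper is mounted at the origin on a cart in front of the work surface, level with it; the furniture and walls round the work are solid. World frame = base frame: x ahead of the robot, y to its left, z up, the work surface at z = 0. Lengths are in m, angles in rad, forces in N, time in s.
With the tool pointing down it reaches from about 0.35 to 0.9 m from the base axis. Payload 8.1 kg.
Tool frame: the origin (TCP) lies where the fingers leave the gripper's body, on its centre line; the fingertips stand 66 mm ahead of it and the grasp point (between the pads) lies 47 mm ahead of it (env.tips_ahead is the distance from the TCP to the fingertips, in m); z points along the fingers, y is the line along which they close (so a half turn about z gives the same grasp; the last joint's range is limited). The gripper opens to 92 mm and grips with 3 to 60 N. Pads are 19 mm wide; open, the fingers measure 130 mm over their backs; the gripper's body (75 mm by 190 mm) begins 47 mm behind the grasp point.
Start: joints at [-1.389, 0.434, 0.025, 1.573, -0.012, 1.134, -0.075], TCP at [0.176, 0.6, 0.292] pointing down, gripper open.
Joint ranges: [-2.62, 2.62], [-0.44, 2.09], [-1.27, 1.32], [0.08, 2.57], [-1.32, 4.46], [0.12, 2], [-2.74, 2.74]. Speed limits (rad/s): [2.22, 2.22, 3.01, 3.01, 3.14, 3.14, 3.14].

## Interface

Orientations are given as a 3x3 rotation matrix whose columns are the frame's x, y, z axes.
In Python, from cell import env gives the robot as it stands. The module is installed in compiled form; this text tells all that it offers. Calls block until the motion is done:
- env.move_pose(position, orientation): joint-space move of the TCP to a pose.
- env.move_l(position, v=0.15, rot=None, until_force=None): straight line of the TCP; rot=None keeps the orientation; v is the mean speed in m/s. With until_force (N) it stops when the force on the tool has changed by that much, and returns True; else False.
- env.set_joints(angles): joint-space move.
- env.ungrasp() and env.gripper_close(force=None): open the fingers fully, or close them until they stop; force is the grip in N (None keeps the last).
- env.wait(seconds).
- env.solve_ik(position, orientation): joint angles nearest the present ones, or None.
- env.state(): the state.
- env.snapshot(name): name is "scene" or "side" or "wrist"; returns (picture, depth): 384x512x3 uint8, red, green, blue; 384x512 float32, m along the optical axis (not along the pixel's ray), 0 where there is no reading.
- env.camera_model(name): a dict with "fx", "fy", "cx", "cy" (pixels), "extrinsics" (4x4, takes a point from camera to world coordinates). Camera axes: x right, y up, looking along -z (the intrinsics and any distortion apply to the point x, -y, -z); pixel columns grow to the right and rows downward; lengths in m; the calibration is good to about 2 mm. A picture is of the moment at which its call begins: read the wrist's pose just before it. camera_model takes no time and is no camera call; for the wrist camera it gives the pose at the moment of the call.
A pose or a line that the arm cannot do raises env.PlanningError and nothing moves.
- env.sign_off(): hands the job in; it is judged then, once.
The state is a dict: "time": time; "joint_pos": joint angles; "qd": joint speeds; "tau": joint torques, N m; "ee_pos": TCP position; "ee_rot": TCP orientation; "force": force on the tool from outside, world axes, zero at the start; "moment": the same for the moment, N m; "gripper_width": opening from 0.0 (shut) to 1.0 (fully open); "gripper_force": force on a finger pad.
Only numpy, scipy, OpenCV 4.12 (cv2) and the standard library are available. Lean on these libraries where they do the work, as an engineer would, in place of code of your own. Each camera call takes 0.05 s, during which the arm holds its last target. There are 200 camera calls.

## Task

Set the length stop on the bench fixture to its rider: loosen the lock ring by swinging its handle, turn the winged adjuster until the slide's pointer stands tip to tip with the pointer of the rider, then swing the lock ring's handle back until it is fully tight, and let go. Move the slide with the adjuster, not by pushing it, and leave the things lying around it where they are.

Things in the scene. Friction and masses are not known exactly. Their poses are not given: they have to be found in the camera images.
- fixture: Bolted-down fixture: dark steel plate, x -83 to 62 mm, y -105 to 185 mm, with a grey head 86 x 84 mm, 51 mm high. Origin on the bench under the head's vertical axis, about which lock ring and adjuster both turn. z up, +y along the slide towards the stop plate (robot's left at yaw 0), x away from the robot; yaw within 0.3 rad. Left of the head an anvil and a fence, up to 42 mm high.
- lock (a joint): Dark knurled lock ring, 76 mm diameter, under the adjuster, z 52 to 66 mm; its arm carries an upright handle post. 0 = fully tight, at its stop; grows anticlockwise from above as it loosens, to 1.2 at the other stop. Below 0.25 rad it clamps the adjuster; beyond 0.4 the adjuster is quite free. Stays where left. Resists with about 3 N at the post, up to 5 N near tight.
- lock_post (a point): Top centre of the handle post of the lock ring: black, round, 16 mm diameter (13 at its foot), free from z 64 to 105 mm above the bench, 88 mm from the head's axis. It swings round that axis with the ring; tight, it stands 110 degrees clockwise of the fixture's +x (on the robot's right).
- adjuster (a joint): Adjuster on top of the head: 62 mm disc with a wing. Grows clockwise seen from above, 0 to 2.0 rad. Each radian moves the slide 30 mm towards the fixture's +y. Turned freely it resists with about 0.1 N m and stays where it is left. Held fast (to 2 N m) while the lock ring is tight.
- wing (a point): Top centre of the adjuster's wing, on the head's axis, 108 mm above the bench. The wing is a straight upright black bar 62 mm long, 14 mm thick, its flanks free from z 78 to 108 mm. This point's x axis points along the wing (parallel to the fixture's x when the adjuster reads 0); y is across it.
- stop_pointer (a point): Tip of the triangular steel pointer on the slide (5 mm thick, top at z 40 mm), pointing to the fixture's front (-x). Moves along the fixture's y only. The slide is a 16 mm square bar through the head, 30 mm in front of the axis, with an upright stop plate near its left end (up to z 47 mm).
- rider_pointer (a point): Tip of the fixed triangular pointer (top at z 40 mm) of the rider, a 24 x 22 mm aluminium block with a round screw head up to z 42 mm, on the rail at the fixture's front edge. Points to the fixture's +x; its axes are the fixture's. The tips pass 3 mm apart in x; the setting is right when both have the same fixture y.
- slide: The slide bar, with stop plate and pointer; not to be pushed. Axes and origin are the fixture's, shifted along y by the slide's travel.
- transformer: bystander, loose: dark brown and yellow transformer 34 x 42 x 37 mm, behind the fixture
- cutter: bystander, loose: blue side cutter 108 mm long, 11 mm high, lying in front of the fixture
- capacitor: bystander, loose: upright blue capacitor, 30 mm diameter, 46 mm high, left of the fixture
- heatsink: bystander, loose: grey finned heatsink 36 x 50 x 25 mm, right of the fixture
- blue_reel: bystander, loose: flat blue reel 40 mm diameter, 12 mm high, right of the fixture
- strip: bystander, loose: pale terminal strip 20 x 60 x 16 mm, in front of the fixture, to the left

How it is judged:
On the way, in this order (a step that is already met when the one before it is completed fails the run):
1. the lock ring is loosened (more than 0.5 rad) (value of joint lock above 0.5 rad), for 0.2 s.
2. with the lock ring loose, the slide's pointer stands tip to tip with the rider's, within 4 mm (value of joint lock above 0.4 rad and y of stop_pointer in the frame of rider_pointer between -0.004 and 0.004 m), for 0.2 s.
3. the lock ring is tight again (less than 0.12 rad) (value of joint lock below 0.12 rad), for 0.2 s.
At the end, for the whole second after the job is handed in: The lock ring is tight (less than 0.12 rad from its stop), the slide's pointer is within 4 mm of the rider's pointer along the slide, and the fixture is released (value of joint lock below 0.12 rad and y of stop_pointer in the frame of rider_pointer between -0.004 and 0.004 m and contact force between the fingers and fixture below 0.1 N); the robot touches nothing.
It fails at once if the slide is pushed directly (more than 3 N from the robot) (contact force between any of the arm, the fingers and slide above 3 N).
It fails at once if a thing lying around the fixture is moved by more than 30 mm (distance of any of transformer, cutter, capacitor, heatsink, blue_reel, strip from where it was at the start of the episode above 0.03 m).
It also fails if it takes over 59 s, if anything falls off the work surface, if the arm or the gripper's body presses on something with over 40 N, if the wrist force passes 120 N, or if a joint passes its speed limit or range.

## Working session

There is one attempt and no reset: what is moved stays moved. The work goes in short steps, each a Python script; the robot and the scene stay as the last script left them, time stands still between calls to the robot, and variables do not carry over. Pictures are saved under pics/ and viewed, at most 10 in all, crops included, and the job is handed in when it is done.

```bash
mkdir -p pics
cat > h.py <<'E'
import numpy as np, cv2
from cell import env
def save(n,img): cv2.imwrite('pics/'+n+'.png',cv2.cvtColor(img,cv2.COLOR_RGB2BGR))
def ray(m,u,v,z):
    T=np.array(m['extrinsics']); d=T[:3,:3]@np.array([(u-m['cx'])/m['fx'],-(v-m['cy'])/m['fy'],-1.]); o=T[:3,3]
    return o+d*(z-o[2])/d[2]
E
python3 - <<'E'
from h import *
for n in('scene','side'):
    p,d=env.snapshot(n); m=env.camera_model(n); print(n,m); np.savez(n,p=p,d=d); save(n,cv2.resize(p,(800,600)))
s=env.state(); print(s['time'],s['ee_pos'],s['ee_rot'],env.camera_model('wrist'))
E
```

```text
scene {'fx': 463.30530502396977, 'fy': 463.30530502396977, 'cx': 252.8813196957465, 'cy': 184.89767382023987, 'extrinsics': array([[ 0.88216713,  0.33625123, -0.32972149,  0.15478004],
       [-0.47093528,  0.63143821, -0.61604038, -0.81646235],
       [ 0.00105442,  0.69872806,  0.7153866 ,  0.89802307],
       [ 0.        ,  0.        ,  0.        ,  1.        ]])}
side {'fx': 377.48336595035795, 'fy': 377.48336595035795, 'cx': 258.37370926915713, 'cy': 193.16796766327886, 'extrinsics': array([[-0.94073188,  0.18877609, -0.28175719,  0.26095777],
       [-0.33898046, -0.54971775,  0.76348062,  0.54246208],
       [-0.01076005,  0.81374074,  0.58112841,  0.60413885],
       [ 0.        ,  0.        ,  0.        ,  1.        ]])}
0.1 [0.17555269 0.59946792 0.29151929] [[-9.59699838e-01  2.81026967e-01 -2.54803695e-04]
 [ 2.81027046e-01  9.59698853e-01 -1.38249795e-03]
 [-1.43984393e-04 -1.39838979e-03 -9.99999012e-01]] {'fx': 283.8884016467768, 'fy': 283.8884016467768, 'cx': 251.06671144912244, 'cy': 193.82385155788367, 'extrinsics': array([[ 2.81266317e-01, -9.26422499e-01, -2.50261090e-01,
         1.07436338e-01],
       [ 9.59629521e-01,  2.71352599e-01,  7.40199261e-02,
         6.20125253e-01],
       [-6.64727467e-04, -2.60977242e-01,  9.65344725e-01,
         3.84391248e-01],
       [ 0.00000000e+00,  0.00000000e+00,  0.00000000e+00,
         1.00000000e+00]])}
```

View pics/scene.png

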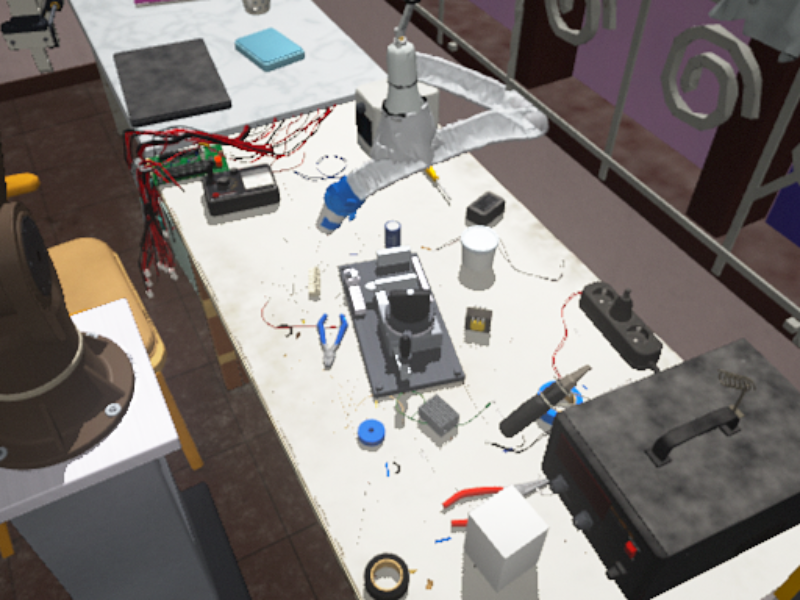

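View pics/side.png

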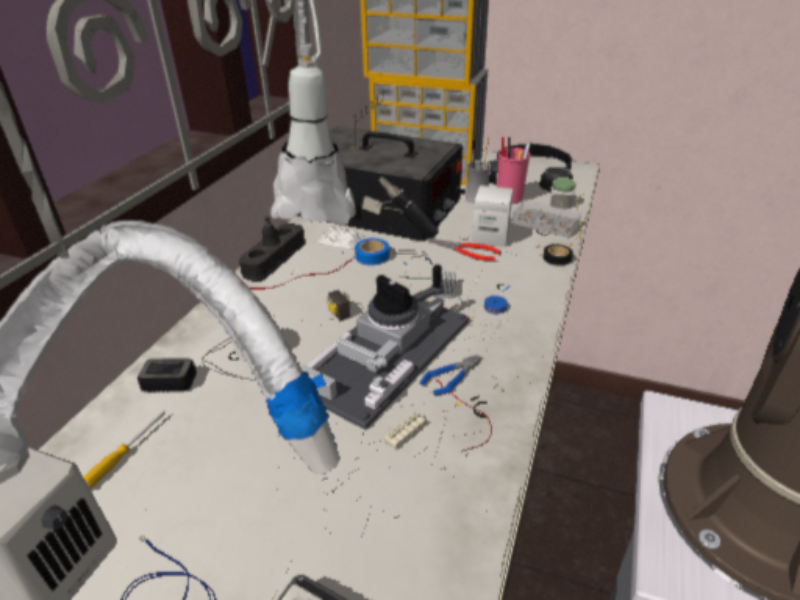

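The scene picture shows the plate with corners near (340,268), (412,252), (465,380), (375,392), with the post at (405,345) and the extractor nozzle at (335,205). I'll locate these roughly.

Run:
```python
from h import *
z=np.load('scene.npz'); m=env.camera_model('scene')
def P(u,v,s=.64):
    u,v=u*s,v*s; d=z['d'][int(v),int(u)]; T=m['extrinsics']
    return T[:3,:3]@np.array([(u-m['cx'])/m['fx']*d,-(v-m['cy'])/m['fy']*d,-d])+T[:3,3]
for n,u,v in [('c1',344,270),('c2',410,257),('c3',461,378),('c4',377,389),('wing',410,290),('post',405,338),('nozz',335,215),('noz2',345,195),('hose',400,175),('hose2',480,145),('hosetop',530,120),('hosemid',440,130),('base',400,100),('cap',392,225),('cutter',330,340)]: print(n,P(u,v).round(3))
# pts of extractor cloud within 0.3 of fixture
v,u=np.mgrid[:384,:512]; d=z['d']; T=m['extrinsics']
C=np.stack([(u-m['cx'])/m['fx']*d,-(v-m['cy'])/m['fy']*d,-d],-1)@T[:3,:3].T+T[:3,3]
c=C[(d>0)&(C[...,2]>.11)&(C[...,0]>.3)&(C[...,0]<.95)&(C[...,1]>-.4)&(C[...,1]<.5)]
for y in np.arange(-.4,.5,.05):
    k=c[(c[:,1]>=y)&(c[:,1]<y+.05)]
    if len(k): print(round(y,2),len(k),k.min(0).round(2),k.max(0).round(2))
```

```text
c1 [0.501 0.019 0.024]
c2 [ 0.618 -0.007  0.024]
c3 [ 0.564 -0.267  0.009]
c4 [ 0.439 -0.228  0.014]
wing [ 0.537 -0.15   0.109]
post [ 0.486 -0.228  0.106]
nozz [0.527 0.104 0.074]
noz2 [0.546 0.099 0.115]
hose [0.63  0.054 0.158]
hose2 [0.752 0.003 0.21 ]
hosetop [ 0.846 -0.001  0.232]
hosemid [0.703 0.052 0.225]
base [ 0.57  -0.053  0.375]
cap [0.617 0.06  0.048]
cutter [ 0.422 -0.093 -0.004]
-0.4 4305 [ 0.59 -0.4   0.11] [ 0.95 -0.35  0.61]
-0.35 3368 [ 0.76 -0.35  0.11] [ 0.9  -0.3   0.59]
-0.3 1831 [ 0.85 -0.3   0.11] [ 0.95 -0.25  0.54]
-0.25 1371 [ 0.85 -0.25  0.11] [ 0.95 -0.2   0.5 ]
-0.2 1526 [ 0.53 -0.2   0.11] [ 0.95 -0.15  0.5 ]
-0.15 899 [ 0.51 -0.15  0.11] [ 0.95 -0.1   0.48]
-0.1 2466 [ 0.54 -0.1   0.11] [ 0.95 -0.05  0.51]
-0.05 2202 [ 0.54 -0.05  0.11] [ 0.95 -0.    0.5 ]
-0.0 1884 [0.56 0.   0.11] [0.95 0.05 0.43]
0.05 2435 [0.53 0.05 0.11] [0.95 0.1  0.4 ]
0.1 817 [0.52 0.1  0.11] [0.9  0.15 0.39]
0.15 535 [0.79 0.15 0.13] [0.93 0.2  0.26]
0.2 636 [0.77 0.2  0.11] [0.95 0.25 0.26]
0.25 500 [0.7  0.25 0.11] [0.95 0.3  0.26]
0.3 617 [0.68 0.3  0.11] [0.95 0.35 0.3 ]
0.35 438 [0.7  0.35 0.11] [0.95 0.4  0.29]
0.4 288 [0.86 0.4  0.13] [0.95 0.45 0.26]
0.45 173 [0.88 0.45 0.12] [0.93 0.5  0.24]
```

Run:
```python
from h import *
from scipy.spatial import cKDTree
A=[]
for n in('scene','side'):
    z=np.load(n+'.npz');m=env.camera_model(n);d=z['d'];v,u=np.mgrid[:384,:512];T=m['extrinsics']
    C=np.stack([(u-m['cx'])/m['fx']*d,-(v-m['cy'])/m['fy']*d,-d],-1)@T[:3,:3].T+T[:3,3]
    A.append(C[d>0])
    M=(d>0)&(C[...,2]>.2)&(C[...,0]>.35)&(C[...,0]<.9)&(C[...,1]>-.4)&(C[...,1]<.4); c=C[M]
    print(n,len(c))
    for h in np.arange(.2,.7,.05):
        k=c[(c[:,2]>=h)&(c[:,2]<h+.05)]
        if len(k): print(round(h,2),len(k),np.percentile(k,[2,50,98],axis=0)[:,:2].round(2).tolist(), u[M].min())
# scene only around column
z=np.load('scene.npz')
print([(v,float(z['d'][int(v*.64),256].round(3))) for v in range(0,240,12)])
```

```text
scene 17335
0.2 5491 [[0.71, -0.38], [0.86, 0.01], [0.9, 0.34]] 237
0.25 2133 [[0.54, -0.4], [0.87, -0.13], [0.9, 0.34]] 237
0.3 1953 [[0.55, -0.4], [0.87, -0.07], [0.9, 0.1]] 237
0.35 2028 [[0.56, -0.4], [0.87, -0.16], [0.9, 0.1]] 237
0.4 2439 [[0.56, -0.4], [0.86, -0.24], [0.89, 0.0]] 237
0.45 2302 [[0.57, -0.4], [0.86, -0.32], [0.89, -0.04]] 237
0.5 458 [[0.58, -0.4], [0.86, -0.31], [0.89, -0.05]] 237
0.55 479 [[0.76, -0.4], [0.77, -0.37], [0.78, -0.34]] 237
0.6 52 [[0.76, -0.4], [0.76, -0.39], [0.76, -0.38]] 237
side 20048
0.2 8186 [[0.66, -0.35], [0.82, 0.07], [0.89, 0.29]] 0
0.25 2508 [[0.54, -0.38], [0.87, 0.01], [0.9, 0.17]] 0
0.3 2647 [[0.55, -0.39], [0.86, 0.0], [0.89, 0.13]] 0
0.35 2103 [[0.56, -0.39], [0.86, -0.02], [0.89, 0.11]] 0
0.4 2758 [[0.56, -0.37], [0.86, -0.03], [0.89, 0.1]] 0
0.45 1778 [[0.57, -0.32], [0.86, -0.04], [0.87, 0.02]] 0
0.5 68 [[0.57, -0.06], [0.58, -0.04], [0.86, -0.0]] 0
[(0, 1.5540000200271606), (12, 1.559999942779541), (24, 0.9049999713897705), (36, 0.9350000023841858), (48, 0.9390000104904175), (60, 0.9440000057220459), (72, 0.9549999833106995), (84, 0.9660000205039978), (96, 0.9810000061988831), (108, 0.9890000224113464), (120, 0.9950000047683716), (132, 1.0089999437332153), (144, 1.0169999599456787), (156, 1.027999997138977), (168, 1.2000000476837158), (180, 1.4700000286102295), (192, 1.4479999542236328), (204, 1.4190000295639038), (216, 1.3949999809265137), (228, 1.3669999837875366)]
```

Run:
```python
from h import *
for n in('scene','side'):
    z=np.load(n+'.npz');m=env.camera_model(n);d=z['d'];v,u=np.mgrid[:384,:512];T=m['extrinsics']
    C=np.stack([(u-m['cx'])/m['fx']*d,-(v-m['cy'])/m['fy']*d,-d],-1)@T[:3,:3].T+T[:3,3]
    c=C[(d>0)&(C[...,2]>.15)&(C[...,0]>.35)&(C[...,0]<.72)&(C[...,1]>-.35)&(C[...,1]<.2)]
    for h in np.arange(.15,.6,.04):
        k=c[(c[:,2]>=h)&(c[:,2]<h+.04)]
        if len(k): print(n,round(h,2),len(k),np.percentile(k,[1,50,99],axis=0)[:,:2].round(3).tolist())
```

```text
scene 0.15 493 [[0.57, 0.025], [0.609, 0.062], [0.701, 0.113]]
scene 0.19 242 [[0.655, 0.013], [0.702, 0.024], [0.72, 0.057]]
scene 0.23 35 [[0.701, 0.021], [0.714, 0.038], [0.72, 0.053]]
scene 0.27 516 [[0.537, -0.087], [0.571, -0.064], [0.636, -0.004]]
scene 0.31 630 [[0.548, -0.076], [0.573, -0.064], [0.622, -0.014]]
scene 0.35 507 [[0.554, -0.067], [0.575, -0.052], [0.616, -0.02]]
scene 0.39 332 [[0.561, -0.055], [0.573, -0.049], [0.599, -0.028]]
scene 0.43 267 [[0.562, -0.053], [0.575, -0.042], [0.596, -0.022]]
scene 0.47 92 [[0.568, -0.058], [0.578, -0.049], [0.588, -0.04]]
scene 0.51 21 [[0.575, -0.065], [0.58, -0.062], [0.591, -0.054]]
side 0.15 1158 [[0.57, 0.059], [0.608, 0.097], [0.69, 0.12]]
side 0.19 1191 [[0.623, 0.024], [0.673, 0.067], [0.719, 0.09]]
side 0.23 52 [[0.702, 0.027], [0.715, 0.04], [0.72, 0.052]]
side 0.27 794 [[0.536, -0.047], [0.561, 0.001], [0.621, 0.017]]
side 0.31 1020 [[0.549, -0.048], [0.571, -0.003], [0.623, 0.008]]
side 0.35 756 [[0.554, -0.05], [0.575, -0.015], [0.616, 0.001]]
side 0.39 568 [[0.561, -0.04], [0.572, -0.017], [0.597, -0.012]]
side 0.43 447 [[0.561, -0.045], [0.574, -0.026], [0.593, -0.013]]
side 0.47 248 [[0.568, -0.055], [0.58, -0.043], [0.588, -0.032]]
```

Run:
```python
from h import *
R=np.array([[-1,0,0],[0,1,0],[0,0,-1.]])
env.move_pose([0.13,0.40,0.33],env.state()['ee_rot'])
env.move_pose([0.40,-0.09,0.27],R)
m=env.camera_model('wrist'); p,d=env.snapshot('wrist'); np.savez('w1',p=p,d=d,**m); save('w1',cv2.resize(p,(800,600)))
s=env.state(); print(s['time'],s['ee_pos'],s['joint_pos'],m['extrinsics'])
```

```text
3.0167 [ 0.40036216 -0.08908822  0.27006071] [ 0.23426451  0.1183872  -0.15955339  2.07982192  0.02287326  0.94478194
  1.63488092] [[-1.08870688e-03 -9.65293596e-01 -2.61164867e-01  3.29422921e-01]
 [ 9.99998985e-01 -8.11008844e-04 -1.17107688e-03 -8.84000022e-02]
 [ 9.18625994e-04 -2.61165877e-01  9.65293500e-01  3.62876675e-01]
 [ 0.00000000e+00  0.00000000e+00  0.00000000e+00  1.00000000e+00]]
```

View pics/w1.png

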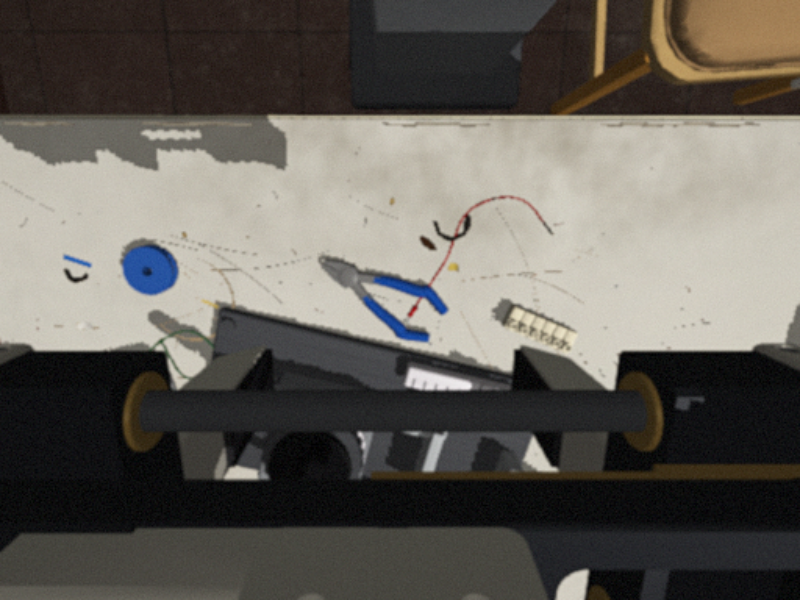

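Run:
```python
from h import *
R=np.array([[0,1,0],[1,0,0],[0,0,-1.]])
env.move_pose([0.44,-0.2,0.28],R)
m=env.camera_model('wrist'); p,d=env.snapshot('wrist'); np.savez('w2',p=p,d=d,**m); save('w2',cv2.resize(p,(800,600),interpolation=cv2.INTER_CUBIC))
s=env.state(); print(s['time'],s['ee_pos'],s['joint_pos'],m['extrinsics'])
```

```text
4.2417 [ 0.43999143 -0.19933875  0.27994962] [ 0.2341617   0.21494306  0.09661252  1.93129286 -0.02473569  0.99670854
  0.34453349] [[ 9.99996854e-01 -2.32141781e-03 -9.50448187e-04  4.38897637e-01]
 [ 2.48860556e-03  9.65681739e-01  2.59716357e-01 -1.28506479e-01]
 [ 3.14920281e-04 -2.59717905e-01  9.65684478e-01  3.72832398e-01]
 [ 0.00000000e+00  0.00000000e+00  0.00000000e+00  1.00000000e+00]]
```

View pics/w2.png

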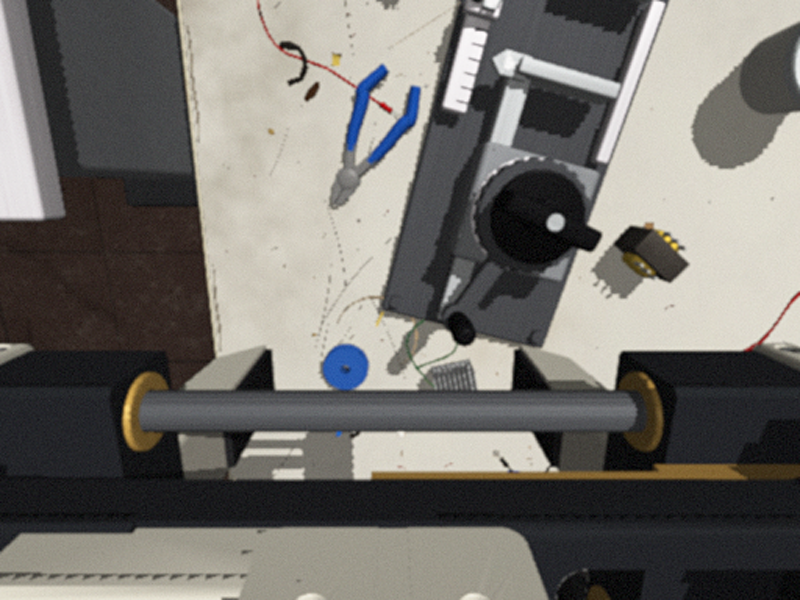

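Run:
```python
from h import *
R=np.array([[0,1,0],[1,0,0],[0,0,-1.]])
env.move_l([0.42,-0.125,0.28])
m=env.camera_model('wrist'); p,d=env.snapshot('wrist'); np.savez('w3',p=p,d=d,**m)
print(env.state()['time'],m['extrinsics'][:3,3])
save('w3',cv2.resize(p[10:210,230:500],(800,593),interpolation=cv2.INTER_CUBIC))
z=np.load('w2.npz'); save('w2c',cv2.resize(z['p'][80:230,240:440],(800,600),interpolation=cv2.INTER_CUBIC))
```

```text
4.9583 [ 0.41913326 -0.0546608   0.37303273]
```

View pics/w3.png

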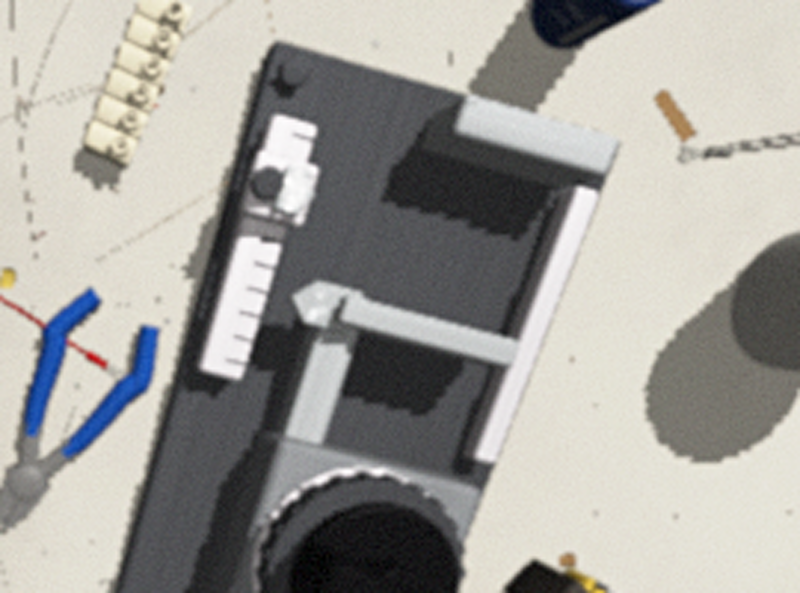

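View pics/w2c.png

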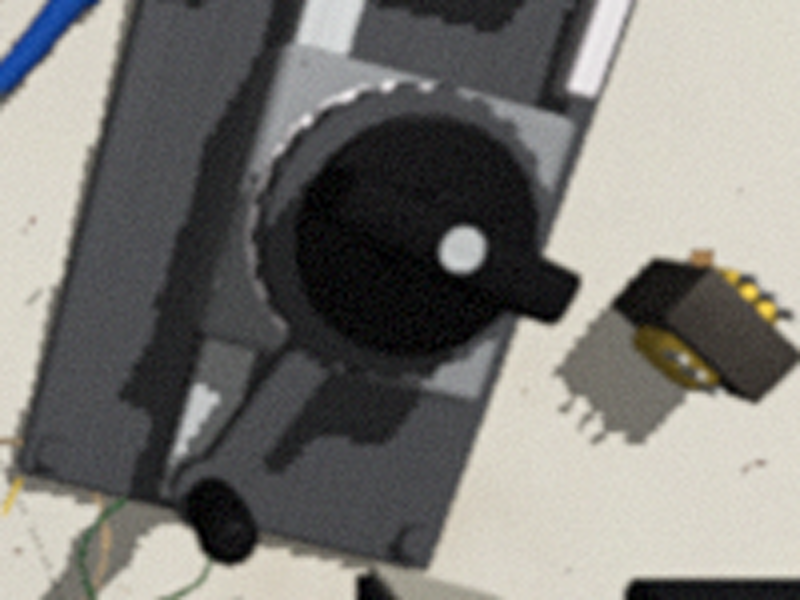

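Run:
```python
from h import *
w2=np.load('w2.npz'); w3=np.load('w3.npz')
A=lambda x,y,z:ray(w2,240+x/4,80+y/4,z)[:2]
B=lambda x,y,z:ray(w3,230+x/2.963,10+y/2.963,z)[:2]
dot=A(462,248,.108); e=A(568,296,.108); post=A(228,530,.105)
print('dot',dot,'wingend',e,np.degrees(np.arctan2(*(e-dot)[::-1])),np.linalg.norm(e-dot))
print('post',post,np.linalg.norm(post-dot),np.degrees(np.arctan2(*(post-dot)[::-1])))
for (a,b,z) in [(B(120,590,.012),B(262,80,.012),'edge'),(B(200,370,.03),B(237,237,.03),'scale'),(B(477,460,.042),B(580,187,.042),'fence'),(A(22,470,.012),A(140,0,.012),'edge2')]:
    dd=b-a; print(z,a,b,'yaw',np.degrees(np.arctan2(-dd[0],dd[1])))
s=B(293,297,.04); r=B(318,190,.04); print('stop',s,'rider',r)
for yaw in(-14,-15,-16,-17):
    t=np.radians(yaw); M=np.array([[np.cos(t),-np.sin(t)],[np.sin(t),np.cos(t)]]); print(yaw,'rider-stop',M.T@(r-s),'post',M.T@(post-dot),'stop',M.T@(s-dot))
```

```text
dot [ 0.53520987 -0.15007926] wingend [ 0.56096634 -0.16104391] -23.059667716365876 0.027993198831033586
post [ 0.48489507 -0.21966459] 0.08587023502555512 -125.86942126966713
edge [ 0.44549478 -0.17324101] [0.49674986 0.03417362] yaw -13.880514177430854
scale [ 0.47453653 -0.07483768] [ 0.48662894 -0.02467716] yaw -13.553908924512228
fence [ 0.58409222 -0.10918564] [ 0.60886128 -0.00846636] yaw -13.816111523579869
edge2 [ 0.43191283 -0.23059631] [ 0.46733972 -0.08544116] yaw -13.715602653338342
stop [ 0.5071084  -0.04704336] rider [ 0.51361771 -0.0092293 ]
-14 rider-stop [-0.00283209  0.03826556] post [-0.03198602 -0.0796906 ] stop [-0.05219338  0.09317694]
-15 rider-stop [-0.00349948  0.03821031] post [-0.03059036 -0.0802367 ] stop [-0.05381159  0.09225185]
-16 rider-stop [-0.00416581  0.03814342] post [-0.02918538 -0.08075835] stop [-0.05541341  0.09129865]
-17 rider-stop [-0.00483087  0.0380649 ] post [-0.0277715  -0.08125541] stop [-0.05699835  0.09031765]
```

```bash
cat >> h.py <<'E'
AX=np.array([.535,-.150]); YAW=np.radians(-13.8); PH0=YAW-np.radians(110)
def Rx(a): c,s=np.cos(a),np.sin(a); return np.array([[c,s,0],[s,-c,0],[0,0,-1.]])   # tool x at world angle a, pointing down
def post(q,r=.088): return AX+r*np.array([np.cos(PH0+q),np.sin(PH0+q)])
def arc(q0,q1,z,v=.08,r=.088):
    for q in np.linspace(q0,q1,int(abs(q1-q0)/.1)+2)[1:]:
        env.move_l([*post(q,r),z],v=v,rot=Rx(PH0+q+np.pi))
        print(round(q,2),env.state()['force'].round(1))
def st(t): s=env.state(); print(t,round(s['time'],2),s['ee_pos'].round(4),s['force'].round(1),s['moment'].round(2),'w',round(s['gripper_width'],3),s['gripper_force'],'j7',s['joint_pos'][6].round(2))
E
python3 - <<'E'
from h import *
env.move_pose([*post(0),.24],Rx(PH0+np.pi)); st('above')
env.move_l([*post(0),.139],v=.1,until_force=10); st('down')
env.gripper_close(20); st('grip')
arc(0,.8,.139); st('loose')
env.ungrasp(); env.move_l([*post(.8),.24]); st('up')
E
```

```text
above 5.53 [ 0.4858 -0.2243  0.2392] [0.2 0.9 0.2] [-0.01  0.12 -0.  ] w 0.999 0.0 j7 -0.18
down 6.68 [ 0.4864 -0.2233  0.1396] [-0.2 -0.7 -0.2] [-0.07  0.12 -0.04] w 1.003 0.0 j7 -0.16
grip 7.85 [ 0.4863 -0.2233  0.139 ] [ 2.4 -1.5 -1.8] [-0.4  -0.21  0.04] w 0.165 19.999756808392704 j7 -0.16
0.09 [ 1.6 -1.3 -0.7]
0.18 [ 2.  -2.  -0.5]
0.27 [ 1.7 -2.7 -0.5]
0.36 [ 1.  -3.   0.1]
0.44 [ 1.1 -3.5  0.5]
0.53 [ 1.  -4.2 -0.1]
0.62 [ 2.1 -4.1  0. ]
0.71 [ 2.  -4.5 -0.2]
0.8 [ 3.  -5.6 -1.2]
loose 10.1 [ 0.5536 -0.2364  0.1391] [ 3.  -5.6 -1.2] [-1.18 -0.5   0.12] w 0.166 19.999753350857645 j7 0.48
up 12.2 [ 0.5529 -0.2359  0.2391] [ 0.2 -0.2  0.2] [-0.06  0.01 -0.02] w 0.999 0.0 j7 0.49
```

Run:
```python
from h import *
for n in('scene','side'):
    z=np.load(n+'.npz');m=env.camera_model(n);d=z['d'];v,u=np.mgrid[:384,:512];T=m['extrinsics']
    C=np.stack([(u-m['cx'])/m['fx']*d,-(v-m['cy'])/m['fy']*d,-d],-1)@T[:3,:3].T+T[:3,3]
    c=C[(d>0)&(C[...,2]>.17)&(C[...,2]<.3)&(C[...,0]>.45)&(C[...,0]<.64)&(C[...,1]>-.2)&(C[...,1]<.02)]
    k=c[np.argsort(c[:,2])][:400:40]; print(n,k.round(3).tolist())
for a in (157,120,100,84,-23,-80,-96):
    q=env.solve_ik([*AX,.146],Rx(np.radians(a))); print(a,None if q is None else np.round(q,2))
```

```text
scene [[0.6, -0.085, 0.274], [0.564, -0.067, 0.285], [0.573, -0.073, 0.289], [0.568, -0.069, 0.291], [0.574, -0.075, 0.293], [0.58, -0.078, 0.295], [0.61, -0.07, 0.297], [0.568, -0.068, 0.299]]
side [[0.541, -0.015, 0.274], [0.537, -0.021, 0.282], [0.551, -0.005, 0.286], [0.553, -0.004, 0.288], [0.619, 0.013, 0.289], [0.539, -0.041, 0.291], [0.618, 0.014, 0.292], [0.601, 0.015, 0.293], [0.573, 0.009, 0.295], [0.616, 0.013, 0.296]]
157 [ 0.38  0.51 -0.28  1.89  0.2   0.77  1.16]
120 [ 0.29  0.5  -0.15  1.89  0.1   0.76  0.6 ]
100 [ 0.23  0.49 -0.08  1.9   0.05  0.75  0.3 ]
84 [ 0.19  0.49 -0.02  1.9   0.01  0.75  0.06]
-23 [-0.13  0.51  0.42  1.93 -0.3   0.76 -1.51]
-80 [-0.54  0.78  1.15  1.96 -0.86  1.   -1.94]
-96 [ 0.88  0.75 -1.07  1.85  0.77  1.03  2.53]
```

```bash
cat >> h.py <<'E'
def turn(a0,a1,z):
    t0=None
    for a in np.linspace(a0,a1,int(abs(a1-a0)/.1)+2)[1:]:
        env.move_l([*AX,z],v=.05,rot=Rx(a)); s=env.state()
        print(round(np.degrees(a)),s['force'].round(1),s['moment'].round(2),round(s['time'],2))
        if np.abs(s['force']).max()>20: print('STOP'); break
E
python3 - <<'E'
from h import *
a=np.radians(157); u=np.array([np.cos(a),np.sin(a)]); Z=.146
env.move_l([.45,-.21,.25],v=.25)
env.move_pose([*(AX+.095*u),.22],Rx(a)); st('out')
env.move_l([*(AX+.095*u),Z],until_force=10); st('low')
print(env.move_l([*AX,Z],v=.08,until_force=8)); st('in')
env.gripper_close(15); st('grip'); print(env.state()['tau'].round(1))
E
```

```text
out 13.46 [ 0.4483 -0.1135  0.2198] [-0.6 -0.7  0.1] [-0.05 -0.01  0.03] w 0.999 0.0 j7 1.18
low 14.1 [ 0.448  -0.1133  0.1464] [0.3 0.2 0.4] [-0.06 -0.03 -0.  ] w 0.997 0.0 j7 1.13
False
in 15.44 [ 0.5346 -0.1498  0.146 ] [-0.8 -1.4 -0.3] [-0.01  0.02 -0.07] w 0.999 0.0 j7 1.18
grip 16.65 [ 0.5347 -0.1505  0.146 ] [-1.6 -3.   0.7] [-0.54  0.27 -0.03] w 0.149 14.960645288228989 j7 1.18
[ -1.6 -63.1  -4.9 -24.   -0.6  -0.4   0. ]
```

Run:
```python
from h import *
turn(np.radians(157),np.radians(157)-1.275,.146); env.wait(.3); st('end')
a=np.radians(157)-1.275; u=np.array([np.cos(a),np.sin(a)])
env.ungrasp(); st('open')
env.move_l([*(AX-.1*u),.146],v=.1,until_force=8); st('exit')
env.move_l([*(AX-.1*u),.24],v=.2)
# look
env.move_pose([.42,-.125,.28],Rx(np.pi/2))
m=env.camera_model('wrist'); p,d=env.snapshot('wrist'); np.savez('w4',p=p,d=d,**m); st('look')
save('w4',cv2.resize(p[30:130,270:405],(800,593),interpolation=cv2.INTER_CUBIC))
```

```text
151 [-1.1 -4.4  1.1] [-0.79  0.23 -0.03] 16.9
146 [-1.2 -4.   0.7] [-0.97  0.37 -0.11] 17.15
140 [-1.2 -4.6  0.8] [-1.08  0.35 -0.05] 17.4
135 [-0.1 -4.8  1. ] [-1.15  0.3  -0.1 ] 17.65
129 [-0.6 -5.4  0.8] [-1.13  0.26 -0.14] 17.9
123 [-0.7 -5.  -0.1] [-1.15  0.25 -0.13] 18.15
118 [-0.9 -5.9 -0.4] [-1.15  0.17 -0.06] 18.4
112 [ 0.  -5.4  0.1] [-1.15  0.13 -0.05] 18.65
106 [ 0.4 -5.3 -0.8] [-1.16  0.09 -0.08] 18.9
101 [ 0.7 -4.8 -1.3] [-1.16 -0.02 -0.08] 19.15
95 [ 1.3 -4.6 -1.1] [-1.16 -0.05 -0.03] 19.4
90 [ 0.8 -5.  -0.5] [-1.13 -0.11 -0.07] 19.65
84 [ 1.5 -4.4 -1.6] [-1.17 -0.12 -0.08] 19.9
end 20.2 [ 0.5355 -0.1501  0.146 ] [ 1.1 -4.3 -1.7] [-1.19 -0.1  -0.08] w 0.15 15.000957995653152 j7 0.13
open 21.49 [ 0.535 -0.15   0.146] [0.7 0.5 1.1] [-0.09  0.07  0.02] w 1.001 0.0 j7 0.13
exit 22.64 [ 0.5247 -0.2485  0.1459] [ 0.6  0.  -0.1] [-0.08  0.1  -0.04] w 1.001 0.0 j7 0.3
look 24.02 [ 0.4202 -0.1254  0.2795] [ 0.1 -0.2 -0. ] [-0.12  0.1   0.  ] w 1.006 0.0 j7 0.18
```

View pics/w4.png

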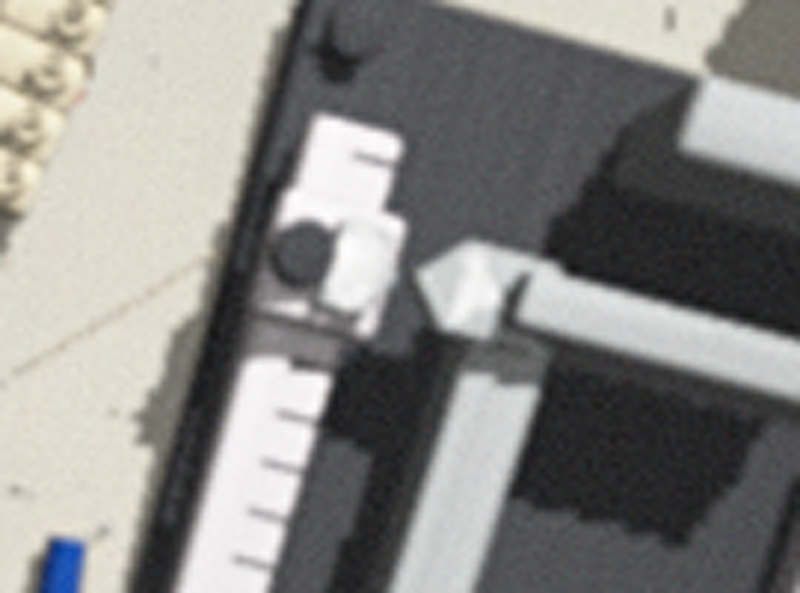

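Run:
```python
from h import *
w=np.load('w4.npz'); B=lambda x,y:ray(w,270+x/5.926,30+y/5.926,.04)[:2]
c,s=np.cos(YAW),np.sin(YAW); M=np.array([[c,-s],[s,c]])
f=lambda p:1e3*M.T@(p-AX)
print('stop',f(B(418,268)))
for q in [(400,258),(400,263),(400,268),(360,218),(350,310),(405,212),(375,335),(262,300),(290,190)]: print(q,f(B(*q)))
m=w['p'][30:130,270:405]; save('w4b',cv2.resize(np.clip((m[25:60,40:85].astype(int)-150)*2.5,0,255).astype('uint8'),(765,595),interpolation=cv2.INTER_CUBIC))
```

```text
stop [-51.57915255 131.82207753]
(400, 258) [-55.3335432  132.65982306]
(400, 263) [-55.06396985 131.84643269]
(400, 268) [-54.79400866 131.03187205]
(360, 218) [-64.56938627 137.38165607]
(350, 310) [-61.49537291 121.93463408]
(405, 212) [-56.90968656 140.30629029]
(375, 335) [-55.64723292 118.89438717]
(262, 300) [-77.81838886 119.70447568]
(290, 190) [-78.39009072 138.83162531]
```

View pics/w4b.png

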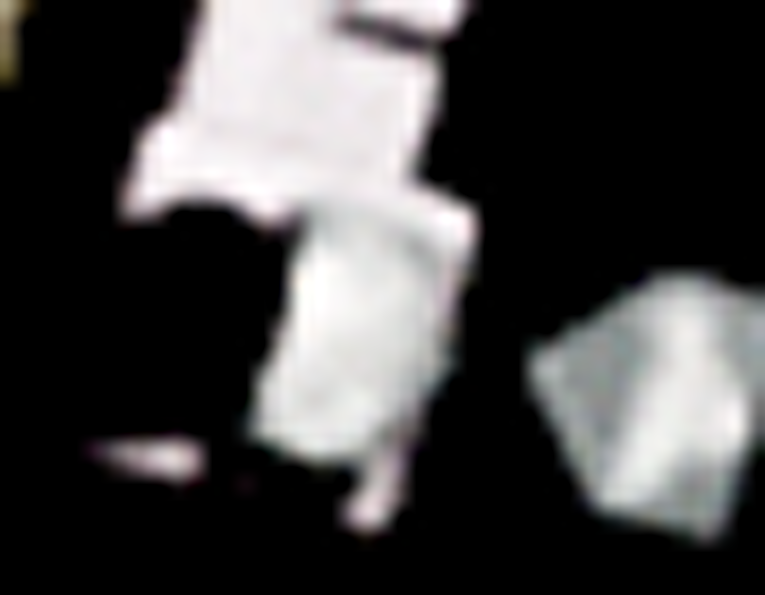

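Run:
```python
from h import *
w=np.load('w4.npz'); B=lambda x,y:ray(w,309.5+(x+.5)/17,54.5+(y+.5)/17,.04)[:2]
c,s=np.cos(YAW),np.sin(YAW); M=np.array([[c,-s],[s,c]])
f=lambda p:(1e3*M.T@(p-AX)).round(1)
for q in [(530,360),(455,330),(452,355),(300,210),(250,440),(350,460),(475,215),(350,530),(690,275),(600,500),(715,535)]: print(q,f(B(*q)))
```

```text
(530, 360) [-51.2 131.4]
(455, 330) [-56.5 132. ]
(452, 355) [-56.2 130.5]
(300, 210) [-68.3 136.4]
(250, 440) [-67.2 122.5]
(350, 460) [-60.6 122.9]
(475, 215) [-57.4 138.7]
(350, 530) [-59.3 118.9]
(690, 275) [-42.9 138.7]
(600, 500) [-44.2 124.5]
(715, 535) [-36.3 124.2]
```

The stop tip is at y≈131.4 and the rider tip at about 130.5–132 (fixture frame, mm), so the setting is within tolerance. Next I tighten the lock.

Run:
```python
from h import *
env.move_pose([.45,-.23,.25],Rx(PH0+.8+np.pi))
env.move_l([*post(.8),.24],v=.2)
env.move_l([*post(.8),.139],v=.1,until_force=10); st('down')
env.gripper_close(30); st('grip')
arc(.8,0,.139)
print(env.move_l([*post(-.08),.139],v=.03,rot=Rx(PH0+np.pi),until_force=15)); st('tight')
```

```text
down 26.37 [ 0.5538 -0.2362  0.1396] [-1.3 -0.4  0.8] [-0.08  0.02 -0.02] w 1.004 0.0 j7 0.58
grip 27.54 [ 0.5534 -0.236   0.139 ] [0.5 0.3 0.2] [-0.05 -0.02 -0.04] w 0.164 29.99992200639099 j7 0.58
0.71 [-1.4 -0.2  1.3]
0.62 [-1.5  0.2  0.3]
0.53 [-1.1  1.   1.7]
0.44 [-2.   1.4  0.4]
0.36 [-1.3  1.  -0.8]
0.27 [-0.7  1.1 -0.2]
0.18 [-0.8  1.9 -1.3]
0.09 [ 0.1  2.9 -0.9]
0.0 [ 3.3  2.2 -4.4]
True
tight 30.0 [ 0.4864 -0.2228  0.139 ] [ 1.7 -1.7 -1.8] [-0.38 -0.26 -0.14] w 0.166 29.999489597976208 j7 -0.05
```

Run:
```python
from h import *
env.ungrasp(); env.move_l([*post(0),.25],v=.2)
env.move_pose([0.44,-0.2,0.28],Rx(np.pi/2))
m=env.camera_model('wrist'); p,d=env.snapshot('wrist'); st('look')
w=np.load('w2.npz')['p']
save('cmp',cv2.resize(np.hstack([w[80:230,240:380],p[80:230,240:380]]),(800,428),interpolation=cv2.INTER_CUBIC))
k=lambda i:[np.round(np.mean(np.nonzero((i[195:230,285:310].max(2)<45)),axis=1),2)]
print(k(w),k(p))
env.move_pose([.42,-.125,.28],Rx(np.pi/2)); q,_=env.snapshot('wrist'); o=np.load('w4.npz')['p']
print(cv2.phaseCorrelate(np.float64(o[60:90,335:370].mean(2)),np.float64(q[60:90,335:370].mean(2))),cv2.phaseCorrelate(np.float64(o[50:90,300:338].mean(2)),np.float64(q[50:90,300:338].mean(2))))
```

```text
look 32.58 [ 0.4402 -0.2001  0.279 ] [-0.5 -1.1 -0. ] [-0.08  0.03  0.02] w 1.003 0.0 j7 0.38
[array([13.99,  9.76])] [array([13.55,  9.59])]
((-0.36132088317462774, 0.9922178444139025), 1.0742928577195396) ((-0.504127364195817, 0.8429054662102686), 0.9253798951281209)
```

View pics/cmp.png

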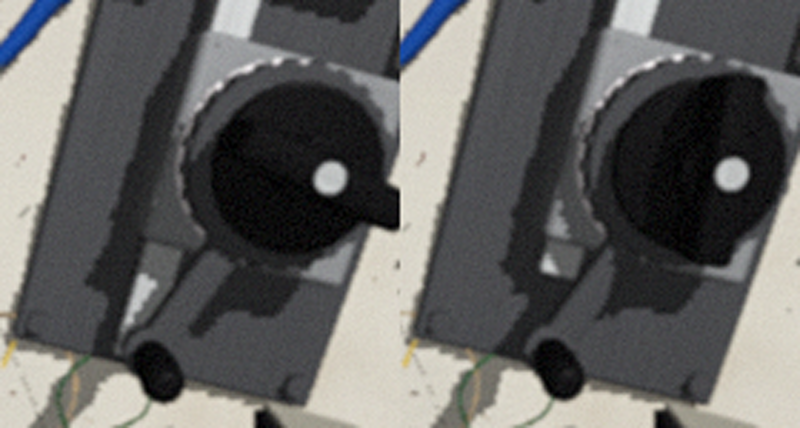

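The post is back at its original tight position to within about 1 px, and the slide hasn't moved relative to the rider since setting. The robot is clear of everything.

```bash
python3 -c "
from h import *
print(env.sign_off()); st('done')"
```

```text
the job is handed in; nothing more can be done
None
the job is handed in; nothing more can be done
```

The stop is set and handed in: the last camera check put the slide's pointer within about 1.5 mm of the rider's and the lock ring back at its tight stop, with the arm clear; sign-off gave no verdict.

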